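Find the heavy side of a vibrator motor's drum and hold it down

TASK

Before the cover comes off this vibrator motor, the weight hidden off-centre in its drum must be at the bottom. Grip the black crank handle on the drum, wind the drum round by at least one whole turn in one direction and feel by the effort which side is heavy, then bring the heavy side straight down and finish still gripping the handle there, with the drum at rest. Leave the other things on the bench where they are.

Things in the scene. Friction and masses are not known exactly. Their poses are not given: they have to be found in the camera images.
- motor: grey vibrator motor fixed on a dark steel bench plate (170 x 240 mm, 12 mm thick); place and yaw vary. Origin on the bench straight below the middle of its drum, z up. The drum's level axis runs along y, 140 mm up; the crank side faces -y; the motor's body and black terminal box (top 235 mm up) lie behind the drum, along +y.
- drum_axis (a point): point on the drum's axis at the middle of its crank-side face: 30 mm along -y of the motor's origin, 140 mm up; axes as the motor's (they do not turn with the drum). The aluminium drum, 140 mm across and 60 mm wide, hides a weight of 0.57 to 0.87 kg, 38 mm off the axis, at an angle from the handle that differs every time and cannot be seen.
- drum (a joint): drum angle, rad, endless: 0 with the handle straight above the axis (within 0.7 of it at the start), growing as the handle goes from the top towards the motor's +x. It does not tell where the weight is. The bearing rubs with an even 0.42 N m, more than the weight's pull (up to 0.33 N m), so the drum stays where it is left.
- handle_grip (a point): grip point on the axis of the crank handle, 65 mm in front of the drum's crank-side face. It circles 50 mm from the drum's axis in an upright plane, 90 to 190 mm above the bench. Slow turning takes about 2 to 15 N here: least while the heavy side goes down through level, most while it comes up through level, middling when it passes top and bottom.
- handle: crank handle: black plastic sleeve, 24 mm across, 82 mm long, parallel to the drum's axis, from 14 to 96 mm in front of the drum's crank-side face; origin in its middle, 55 mm in front of that face. It spins freely on its pin, so a gripper can keep one orientation all the way round.
- fuse: bystander: white ceramic screw-in fuse, 38 mm across, 50 mm tall, standing; origin in the middle of its underside
- jar: bystander: amber glass jar with a steel lid, 60 mm across, 75 mm tall, standing; origin in the middle of its underside
- driver: bystander: screwdriver with an orange handle lying on the bench in front of the crank; origin under its middle
- meter: bystander: black meter housing, 90 x 70 x 60 mm, with a round dial on top; origin in the middle of its underside

How it is judged:
By the outcome, as a careful person would: the job done as asked, in the order asked, and still so for the second after the job is handed in, while the arm keeps its last pose, push and grip.
It also fails if it takes over 67 s, if anything falls off the work surface, if the arm or the gripper's body presses on something with over 40 N, if the wrist force passes 120 N, or if a joint passes its speed limit or range.

ROBOT

A 7-joint arm with a two-finger parallel gripper is mounted at the origin on the work surface. World frame = base frame: x ahead of the robot, y to its left, z up, the work surface at z = 0. Lengths are in m, angles in rad, forces in N, time in s.
With the tool pointing down it reaches from about 0.35 to 0.9 m from the base axis. Payload 8.1 kg.
Tool frame: the origin (TCP) lies on the front face of the gripper's body, between the roots of the fingers; the fingertips stand 66 mm ahead of it and the grasp point (between the pads) lies 47 mm ahead of it (arm.finger_overhang is the distance from the TCP to the fingertips, in m); z points along the fingers, y is the line along which they close (so a half turn about z gives the same grasp; the last joint's range is limited). The gripper opens to 92 mm and grips with 3 to 60 N. Pads are 19 mm wide; open, the fingers measure 130 mm over their backs; the gripper's body (75 mm by 190 mm) begins 47 mm behind the grasp point.
Start: joints at [1.183, 0.434, 0.025, 1.573, -0.012, 1.134, -0.075], TCP at [0.176, -0.6, 0.292] pointing down, gripper open.
Joint ranges: [-2.62, 2.62], [-0.44, 2.09], [-1.27, 1.32], [0.08, 2.57], [-1.32, 4.46], [0.12, 2], [-2.74, 2.74]. Speed limits (rad/s): [2.22, 2.22, 3.01, 3.01, 3.14, 3.14, 3.14].

INTERFACE

Orientations are given as a rotation vector (axis times angle).
In Python, from cell import readout, cams, workorder, spotter, arm gives the robot as it stands.
- The arm moves only by the shell command python3 -m creep 'ROWS' [FORCE]. ROWS is a JSON list of rows, 1 to 10 of them, each an object with the fields tx, ty, tz (the shift in m), turn (a turn about the tool's z in rad), finger_gap (the opening from 0.0 (shut) to 1.0 (fully open)); a field left out counts as zero (the opening has to be given); each row shifts and turns the commanded pose from where the row before left it, along the tool's axes as they then stand; what a row does not reach is not made up. A row lasts 1/10 s, in which the tool goes at most 0.05 m and 0.15 rad, less where a joint would pass 70% of its speed; a pose out of reach is approached as far as the arm can. The fingers move at their own pace and stop on an object; FORCE is the grip in N (left out, the last holds). Time passes only in rows, so rows that do not move let the fingers close. It prints the time, the measured TCP pose, the force, the opening and the grip force at its end. Input that does not fit is refused with a message, and nothing moves.
- readout.observe(): the state, without advancing time (a new reading comes with each control period).
- cams.get_image(name): name is "side" or "top" or "wrist"; returns a dict with "image" (420x560x3 uint8, blue, green, red), "fx", "fy", "cx", "cy" (pixels), "distortion" ([k1, k2, p1, p2, k3] as OpenCV has them; the pictures are not rectified), "cam_to_world" (4x4, takes a point from camera to world coordinates); the wrist camera has in their place "mount" (4x4, takes a point from camera to tool coordinates, whose origin is the TCP and whose axes are the flange's). Camera axes: x right, y down, z forward; pixel columns grow to the right and rows downward; lengths in m; the calibration is good to about 2 mm. A picture is of the moment at which its call begins: read the wrist's pose just before it. There is no depth.
- workorder.sign_off(): hands the job in; it is judged then, once.
Trained networks look in a picture, given as the dict that the camera call returned (one of the last four; its "shot" number tells which), for a name from the list of things; names that differ only in an ending like _2 or _b are one class to them, and where a whole thing is asked for, a point or a joint stands for the part that bears it (a point fixed in the world has none). Each returns a list of dicts, best first, with "score" (0 to 1); they miss things now and then, are a little off and sometimes report something else, mostly with a low value. They report only what shows in the picture. A call takes as long as a camera call.
- spotter.boxes_of(picture, name): "centre" ([x, y, z] in m, in the coordinates of the camera as it stood for that picture, good to about 4 mm: the middle of the surface that is visible of it).
The state is a dict: "clock": time; "joints": joint angles; "dq": joint speeds; "joint_efforts": joint torques, N m; "position": TCP position; "ee_rot": TCP orientation; "force": force on the tool from outside, world axes, zero at the start; "ft_torque": the same for the moment, N m; "width": opening from 0.0 (shut) to 1.0 (fully open); "gripper_force": force on a finger pad.
Only numpy, scipy, OpenCV 4.12 (cv2) and the standard library are available. Lean on these libraries where they do the work, as an engineer would, in place of code of your own. Each camera call takes 0.05 s, during which the arm holds its last target. There are 200 camera calls.

## Working session

There is one attempt and no reset: what is moved stays moved. The work goes in short steps, Python scripts to look and compute and a shell command to move; the robot and the scene stay as the last step left them, time stands still between calls to the robot, and variables do not carry over. Pictures are saved under pics/ and viewed, at most 10 in all, crops included, and the job is handed in when it is done.

```bash
ls; mkdir -p pics; cat > h.py <<'E'
import numpy as np, cv2
from scipy.spatial.transform import Rotation as R
from cell import readout, cams, workorder, spotter, arm
def look(name):
    s=readout.observe(); p=cams.get_image(name)
    if 'cam_to_world' in p: T=np.array(p['cam_to_world'])
    else:
        W=np.eye(4); W[:3,:3]=R.from_rotvec(s['ee_rot']).as_matrix(); W[:3,3]=s['position']; T=W@np.array(p['mount'])
    return p,T
def find(p,T,n,k=2):
    return [(round(d['score'],2),np.round(T[:3,:3]@np.array(d['centre'])+T[:3,3],3)) for d in spotter.boxes_of(p,n)[:k]]
def pix(p,T,X):
    V=np.linalg.inv(T); r,_=cv2.Rodrigues(V[:3,:3])
    K=np.array([[p['fx'],0,p['cx']],[0,p['fy'],p['cy']],[0,0,1]])
    return cv2.projectPoints(np.float64(X).reshape(-1,1,3),r,V[:3,3],K,np.array(p['distortion']))[0].reshape(-1,2)
E
python3 - <<'E'
from h import *
s=readout.observe(); print({k:np.round(v,3) for k,v in s.items()})
print(R.from_rotvec(s['ee_rot']).as_matrix().round(3))
for c in ['side','top','wrist']:
    p,T=look(c); cv2.imwrite(f'pics/{c}0.png',p['image'])
    print(c,T[:3,3].round(3))
    for n in ['motor','drum','handle','fuse','jar','driver','meter']: print(n,find(p,T,n))
E
```

```text
pics
{'clock': np.float64(0.0), 'joints': array([ 1.183,  0.435,  0.025,  1.574, -0.012,  1.134, -0.075]), 'dq': array([-0.   ,  0.002, -0.001,  0.001,  0.001, -0.002, -0.   ]), 'joint_efforts': array([-1.0000e-03, -6.6786e+01,  9.8400e-01, -3.1446e+01, -6.1000e-02,
        4.3000e-02,  0.0000e+00]), 'position': array([ 0.175, -0.599,  0.291]), 'ee_rot': array([-3.108e+00, -4.460e-01,  1.000e-03]), 'force': array([ 0.341, -0.178,  0.235]), 'ft_torque': array([ 0.022,  0.002, -0.003]), 'gripper_force': np.float64(0.0), 'width': np.float64(1.0)}
[[ 0.96   0.281 -0.001]
 [ 0.281 -0.96   0.001]
 [-0.    -0.002 -1.   ]]
side [-0.039  0.697  1.187]
motor [(0.62, array([0.487, 0.162, 0.171]))]
drum [(0.7, array([0.525, 0.031, 0.192]))]
handle [(0.61, array([ 0.594, -0.047,  0.185]))]
fuse [(0.66, array([ 0.643, -0.267,  0.034]))]
jar [(0.58, array([0.647, 0.417, 0.066]))]
driver []
meter [(0.8, array([0.474, 0.417, 0.045]))]
top [5.300e-01 1.000e-03 1.149e+00]
motor [(0.8, array([0.526, 0.106, 0.191]))]
drum [(0.93, array([0.558, 0.022, 0.195]))]
handle [(0.87, array([ 0.595, -0.045,  0.191]))]
fuse [(0.44, array([ 0.646, -0.276,  0.036]))]
jar [(0.87, array([0.656, 0.404, 0.075]))]
driver [(0.64, array([ 0.462, -0.365,  0.027]))]
meter [(0.98, array([0.494, 0.403, 0.048]))]
wrist [ 0.25  -0.579  0.385]
motor []
drum []
handle []
fuse []
jar []
driver []
meter []
```

View pics/top0.png

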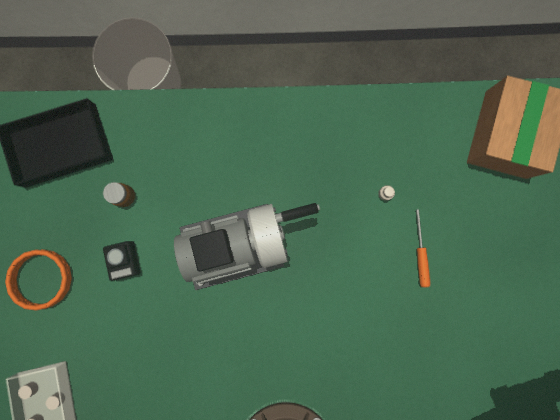

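View pics/side0.png

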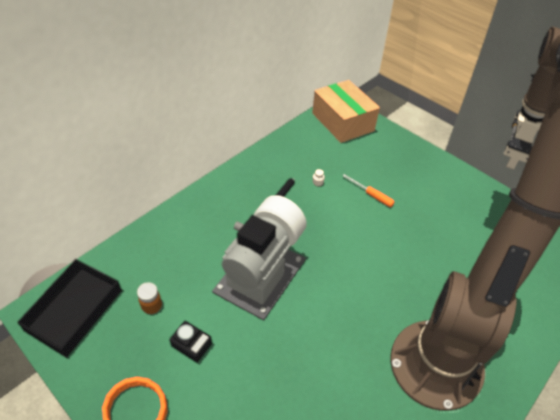

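The top view shows the motor, with the drum near (265,238). The handle runs from (282,216) to (319,208), so the yaw is about +12°, and it sits on the +x side of the axis. The fuse is at (387,193) and the driver at (423,250), both clear of the work zone. The side view agrees. I'll turn the tool so the camera side faces away from the drum, then measure from closer.

```bash
python3 -m creep '[{"tz":-0.004, "turn":0.15, "finger_gap":1}, {"tz":-0.004, "turn":0.15, "finger_gap":1}, {"tz":-0.004, "turn":0.15, "finger_gap":1}, {"tz":-0.004, "turn":0.15, "finger_gap":1}, {"tz":-0.004, "turn":0.15, "finger_gap":1}, {"tz":-0.004, "turn":0.15, "finger_gap":1}, {"tz":-0.004, "turn":0.15, "finger_gap":1}, {"tz":-0.004, "turn":0.15, "finger_gap":1}, {"tz":-0.004, "turn":0.15, "finger_gap":1}, {"tz":-0.004, "turn":0.15, "finger_gap":1}]' 40
python3 -m creep '[{"turn":0.14, "finger_gap":1}, {"finger_gap":1}]'
python3 - <<'E'
from h import *
s=readout.observe(); M=R.from_rotvec(s['ee_rot']).as_matrix(); print(M.round(3), s['joints'].round(2) if hasattr(s['joints'],'round') else s['joints'])
print('to (.59,-.2,.33):', (M.T@(np.array([.59,-.2,.33])-s['position'])).round(3))
p,T=look('top'); im=cv2.resize(p['image'][170:310,160:340],None,fx=4.4,fy=4.2,interpolation=cv2.INTER_CUBIC); 
im=cv2.resize(p['image'][170:310,160:340],None,fx=4,fy=4,interpolation=cv2.INTER_CUBIC)
cv2.imwrite('pics/topc.png',im)
E
```

```text
clock: 2.2
position: [0.1757, -0.5998, 0.3324]
ee_rot: [2.574, -1.801, 0.0]
force: [-0.3, -0.5, -0.4]
width: 0.998
gripper_force: 0.0
clock: 2.4
position: [0.1758, -0.5998, 0.3323]
ee_rot: [2.445, -1.972, 0.0]
force: [0.0, 0.5, -0.1]
width: 0.999
gripper_force: 0.0
[[ 0.212 -0.977 -0.   ]
 [-0.977 -0.212 -0.   ]
 [ 0.     0.    -1.   ]] [ 0.93  0.42  0.4   1.54 -0.17  1.22 -1.57]
to (.59,-.2,.33): [-0.303 -0.49   0.002]
```

View pics/topc.png

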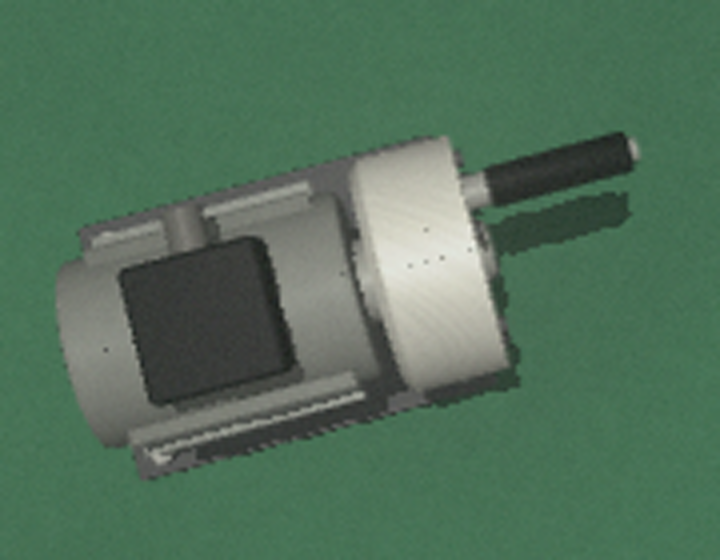

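Crop: the handle runs from (490,186) to (632,152). The drum's crank face edge runs from (453,137) to (510,365), and its back edge from (352,170) to (408,390).

```bash
python3 -m creep '[{"tx":-0.025, "ty":-0.041, "finger_gap":1}, {"tx":-0.025, "ty":-0.041, "finger_gap":1}, {"tx":-0.025, "ty":-0.041, "finger_gap":1}, {"tx":-0.025, "ty":-0.041, "finger_gap":1}, {"tx":-0.025, "ty":-0.041, "finger_gap":1}, {"tx":-0.025, "ty":-0.041, "finger_gap":1}, {"tx":-0.025, "ty":-0.041, "finger_gap":1}, {"tx":-0.025, "ty":-0.041, "finger_gap":1}, {"tx":-0.025, "ty":-0.041, "finger_gap":1}, {"tx":-0.025, "ty":-0.041, "finger_gap":1}]'
python3 -m creep '[{"tx":-0.025, "ty":-0.041, "finger_gap":1}, {"tx":-0.025, "ty":-0.041, "finger_gap":1}, {"finger_gap":1}, {"finger_gap":1}]'
cat > fit.py <<'E'
from h import *
from scipy.optimize import least_squares
def pts(v):
    x,y,w,t=v
    s,c=50e-3*np.sin(t),.14+50e-3*np.cos(t)
    L=np.array([[s,-.044,c],[s,-.126,c],[.07,-.03,.14],[-.07,-.03,.14],[.07,.03,.14],[-.07,.03,.14]])
    return L@np.array([[np.cos(w),np.sin(w),0],[-np.sin(w),np.cos(w),0],[0,0,1]])+[x,y,0]
E
python3 - <<'E'
from fit import *
p,T=look('top')
u=np.array([[490,186],[630,152],[453,137],[510,365],[352,170],[408,390]])/4+[160,170]
r=least_squares(lambda v:(pix(p,T,pts(v))-u).ravel(),[.56,.02,.21,.5]); print(r.x.round(4),r.fun.round(1))
s=readout.observe(); print(s['joints'])
q,Tw=look('wrist'); cv2.imwrite('pics/w1.png',q['image']); print(pix(q,Tw,pts(r.x)).round())
for n in ['drum','handle']: print(n,find(q,Tw,n))
print(pts(r.x)[:2])
sd,Ts=look('side'); print(pix(sd,Ts,pts(r.x)).round())
cv2.imwrite('pics/s1.png',cv2.resize(sd['image'][160:320,200:340],None,fx=4,fy=3.75))
E
```

```text
clock: 3.45
position: [0.5238, -0.2664, 0.3324]
ee_rot: [-2.452, 1.964, -0.001]
force: [-0.3, -0.7, 0.8]
width: 1.0
gripper_force: 0.0
clock: 3.85
position: [0.5926, -0.2003, 0.3316]
ee_rot: [2.453, -1.962, -0.001]
force: [-0.6, -1.7, -0.4]
width: 1.001
gripper_force: 0.0
[0.5422 0.0296 0.2281 0.7275] [-0.1  0.3  0.3 -0.3 -0.6 -0.3  0.2  1.1 -0.3 -2.1  0.5  1.4]
[ 0.10400907  0.40786865  0.20328799  1.52611355 -0.0845816   1.21693091
 -2.60271659]
[[244. 412.]
 [240. 338.]
 [213. 393.]
 [349. 392.]
 [218. 435.]
 [346. 434.]]
drum [(0.74, array([ 0.595, -0.078,  0.183]))]
handle [(0.76, array([ 0.603, -0.081,  0.185]))]
[[ 0.58450992 -0.00571583  0.17734253]
 [ 0.60305501 -0.08559123  0.17734253]]
[[277. 198.]
 [292. 180.]
 [263. 205.]
 [306. 225.]
 [252. 218.]
 [296. 239.]]
```

View pics/w1.png

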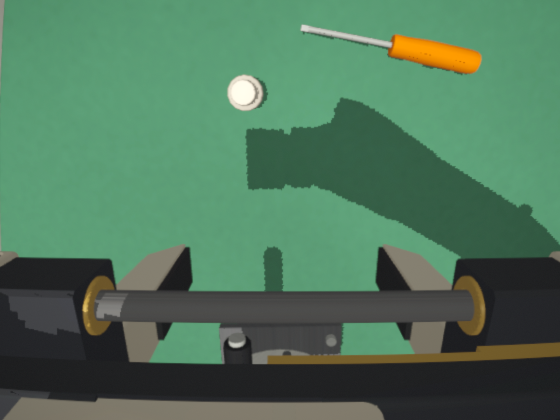

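The wrist view shows the handle tip, a white pin end, at about (237,340); the fit predicted (240,338). The fuse is at (245,93) and the driver is far off, with nothing in the path. I'll check the side view too.

View pics/s1.png

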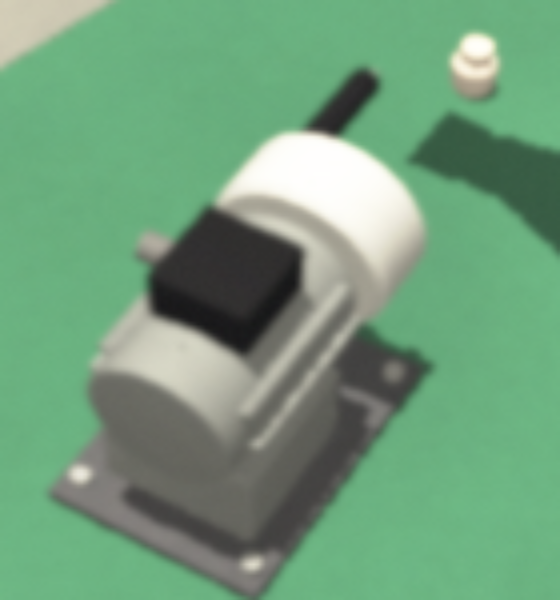

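```bash
python3 -m creep '[{"tx":-0.02, "turn":-0.04, "finger_gap":1}, {"tx":-0.02, "turn":-0.03, "finger_gap":1}, {"tx":-0.02, "turn":-0.02, "finger_gap":1}, {"tx":-0.01, "finger_gap":1}, {"finger_gap":1}]'
python3 -c "
from h import *
s=readout.observe();print(s['joints'].round(3),R.from_rotvec(s['ee_rot']).as_matrix()[:,0])"
```

```text
clock: 4.6
position: [0.5738, -0.1314, 0.3325]
ee_rot: [-2.536, 1.853, 0.0]
force: [-0.9, 0.3, -0.3]
width: 1.004
gripper_force: 0.0
[ 0.015  0.344  0.164  1.616 -0.061  1.186 -2.64 ] [ 3.03859549e-01 -9.52716558e-01 -7.30806940e-04]
```

The side view shows the handle tip at crop (370,82), which is image (292.5,182); the prediction was (292,180), so they agree. Now I'll refine using all the views.

```bash
cat > fit2.py <<'E'
from fit import *
p,T=look('top'); sd,Ts=look('side'); q,Tw=look('wrist')
cv2.imwrite('pics/w2.png',q['image'])
u=np.array([[490,186],[630,152],[453,137],[510,365],[352,170],[408,390]])/4+[160,170]
def res(v):
    P=pts(v); return np.r_[(pix(p,T,P)-u).ravel(), pix(sd,Ts,P[1:2])[0]-[292.5,182]]
r=least_squares(res,[.56,.02,.21,.5],loss='soft_l1'); print(r.x.round(4),res(r.x).round(1))
v=r.x; P=pts(v)
print(P[:2].round(4)); print(pix(q,Tw,P).round())
d=(P[1]-P[0])/.082; g=P[0]+d*(.075-.014)
C=g-.05*np.array([np.sin(v[3])*np.cos(v[2]),np.sin(v[3])*np.sin(v[2]),np.cos(v[3])])
s=readout.observe(); M=R.from_rotvec(s['ee_rot']).as_matrix(); tcp=np.array(s['position'])
print('grip75',g.round(4),'circle centre',C.round(4),'tool move to tcp above',(M.T@(g+[0,0,.047]-tcp)).round(4))
E
python3 fit2.py
```

```text
[0.542  0.0298 0.2167 0.7536] [-0.   0.1  0.4 -0.1 -0.3 -0.2 -0.2  1.4 -0.  -2.3  0.1  1.4 -0.5 -1.4]
[[ 0.5849 -0.0059  0.1765]
 [ 0.6025 -0.0859  0.1765]]
[[226. 345.]
 [230. 257.]
 [194. 329.]
 [339. 340.]
 [194. 378.]
 [331. 388.]]
grip75 [ 0.598  -0.0654  0.1765] circle centre [ 0.5646 -0.0728  0.14  ] tool move to tcp above [-0.0589 -0.0435  0.1089]
```

View pics/w2.png

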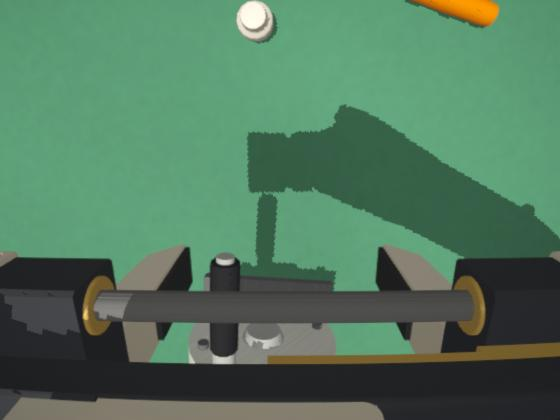

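The wrist view has the sleeve from (226,261) to (223,354) and the drum's left and right edges at x=188 and 336. That is about 4 px left of the prediction, so I'm adding it to the fit.

```bash
sed -i "s/pix(sd,Ts,P\[1:2\])\[0\]-\[292.5,182\]\]/pix(sd,Ts,P[1:2])[0]-[292.5,182],(pix(q,Tw,P[:2])-[[223,352],[226,261]]).ravel()*.6,(pix(q,Tw,P[2:4])[:,0]-[188,336])*.6]/" fit2.py; python3 fit2.py
```

```text
[0.5446 0.0308 0.2324 0.6671] [-0.4  0.1 -0.1 -0.7 -1.3 -1.3 -0.3 -0.  -0.9 -3.1  0.1  0.4 -1.  -2.
  1.2 -1.7  0.6 -0.1  1.5 -0.1]
[[ 0.5848 -0.0049  0.1793]
 [ 0.6037 -0.0847  0.1793]]
[[225. 349.]
 [227. 261.]
 [190. 331.]
 [336. 340.]
 [191. 380.]
 [329. 389.]]
grip75 [ 0.5989 -0.0642  0.1793] circle centre [ 0.5688 -0.0714  0.14  ] tool move to tcp above [-0.06   -0.0448  0.1058]
```

```bash
python3 -m creep '[{"tx":-0.02, "ty":-0.015, "finger_gap":1}, {"tx":-0.02, "ty":-0.015, "finger_gap":1}, {"tx":-0.02, "ty":-0.015, "finger_gap":1}, {"tz":0.02, "finger_gap":1}, {"tz":0.02, "finger_gap":1}, {"tz":0.02, "finger_gap":1}, {"tz":0.02, "finger_gap":1}, {"tz":0.02, "finger_gap":1}, {"tz":0.006, "finger_gap":1}, {"finger_gap":1}]'
python3 -c "
from h import *
s=readout.observe();print(s['joints'].round(3),R.from_rotvec(s['ee_rot']).as_matrix()[:,0])
q,Tw=look('wrist'); cv2.imwrite('pics/w3.png',q['image'])"
```

```text
clock: 5.9
position: [0.5986, -0.0636, 0.2255]
ee_rot: [2.532, -1.858, -0.002]
force: [0.3, 0.4, -0.2]
width: 1.003
gripper_force: 0.0
[-0.147  0.462  0.234  1.726 -0.125  0.969 -2.703] [ 3.00130794e-01 -9.53898009e-01 -3.08560166e-04]
```

View pics/w3.png

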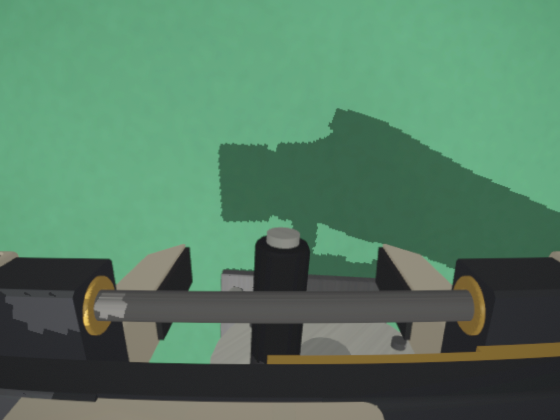

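The handle sits centred between the pads, at x≈281 against a midpoint of 284. Closing now.

```bash
python3 -m creep '[{"finger_gap":0}, {"finger_gap":0}, {"finger_gap":0}, {"finger_gap":0}, {"finger_gap":0}, {"finger_gap":0}, {"finger_gap":0}, {"finger_gap":0}]' 50
python3 -c "
from h import *
s=readout.observe();print(s['joints'].round(3),s['force'],s['ft_torque'])"
```

```text
clock: 6.75
position: [0.5989, -0.0632, 0.2262]
ee_rot: [2.533, -1.858, -0.0]
force: [0.3, 0.3, -0.3]
width: 0.351
gripper_force: 0.0
[-0.148  0.461  0.233  1.726 -0.125  0.969 -2.703] [ 0.27396206  0.25660199 -0.25941681] [ 0.13673796 -0.05126264 -0.05612132]
```

```bash
python3 -m creep '[{"finger_gap":0}, {"finger_gap":0}, {"finger_gap":0}, {"finger_gap":0}]'
```

```text
clock: 7.15
position: [0.5997, -0.0629, 0.2265]
ee_rot: [-2.533, 1.857, -0.002]
force: [5.3, 1.3, -0.2]
width: 0.249
gripper_force: 49.4
```

Gripped: the opening is about 23 mm and the grip force 49 N. Next I'll work out the tool-axis steps for the circle.

```bash
python3 -c "
import numpy as np
for m in range(43,123,10):
  c,s=np.cos(np.radians(m)),np.sin(np.radians(m)); print(m,'half-step mm dx %.1f dy %.1f dz %.1f'%(.316*c,-4.345*c,4.358*s))"
```

```text
43 half-step mm dx 0.2 dy -3.2 dz 3.0
53 half-step mm dx 0.2 dy -2.6 dz 3.5
63 half-step mm dx 0.1 dy -2.0 dz 3.9
73 half-step mm dx 0.1 dy -1.3 dz 4.2
83 half-step mm dx 0.0 dy -0.5 dz 4.3
93 half-step mm dx -0.0 dy 0.2 dz 4.4
103 half-step mm dx -0.1 dy 1.0 dz 4.2
113 half-step mm dx -0.1 dy 1.7 dz 4.0
```

```bash
f(){ grep -E 'clock|position|^force|gripper' | tr '\n' ' ' | tee -a log; echo | tee -a log; }
python3 -m creep '[{"tx":0.0002, "ty":-0.0032, "tz":0.003, "finger_gap":0}, {"tx":0.0002, "ty":-0.0032, "tz":0.003, "finger_gap":0}]' | f
python3 -m creep '[{"tx":0.0002, "ty":-0.0026, "tz":0.0035, "finger_gap":0}, {"tx":0.0002, "ty":-0.0026, "tz":0.0035, "finger_gap":0}]' | f
python3 -m creep '[{"tx":0.0001, "ty":-0.002, "tz":0.0039, "finger_gap":0}, {"tx":0.0001, "ty":-0.002, "tz":0.0039, "finger_gap":0}]' | f
python3 -m creep '[{"tx":0.0001, "ty":-0.0013, "tz":0.0042, "finger_gap":0}, {"tx":0.0001, "ty":-0.0013, "tz":0.0042, "finger_gap":0}]' | f
python3 -c "
from h import *
s=readout.observe();print(s['joints'].round(3),s['force'],s['ft_torque'])"
```

```text
clock: 7.35 position: [0.605, -0.0617, 0.2214] force: [-4.6, 0.4, 12.4] gripper_force: 49.3 
clock: 7.55 position: [0.6103, -0.0604, 0.2145] force: [-3.1, 2.5, 13.6] gripper_force: 49.3 
clock: 7.75 position: [0.6144, -0.0595, 0.2068] force: [-3.0, 2.2, 13.4] gripper_force: 49.3 
clock: 7.95 position: [0.617, -0.0588, 0.1984] force: [-2.9, 1.4, 14.3] gripper_force: 49.3 
[-0.146  0.516  0.226  1.71  -0.139  0.929 -2.701] [-2.92260421  1.41702316 14.34289365] [ 0.52097549  0.59625659 -0.22225384]
```

```bash
f(){ grep -E 'clock|position|^force|gripper' | tr '\n' ' ' | tee -a log; echo | tee -a log; }
python3 -m creep '[{"ty":-0.0005, "tz":0.0043, "finger_gap":0}, {"ty":-0.0005, "tz":0.0043, "finger_gap":0}]' | f
python3 -m creep '[{"ty":0.0002, "tz":0.0044, "finger_gap":0}, {"ty":0.0002, "tz":0.0044, "finger_gap":0}]' | f
python3 -m creep '[{"tx":-0.0001, "ty":0.001, "tz":0.0042, "finger_gap":0}, {"tx":-0.0001, "ty":0.001, "tz":0.0042, "finger_gap":0}]' | f
python3 -m creep '[{"tx":-0.0001, "ty":0.0017, "tz":0.004, "finger_gap":0}, {"tx":-0.0001, "ty":0.0017, "tz":0.004, "finger_gap":0}]' | f
python3 -m creep '[{"tx":-0.0002, "ty":0.0024, "tz":0.0037, "finger_gap":0}, {"tx":-0.0002, "ty":0.0024, "tz":0.0037, "finger_gap":0}]' | f
python3 -m creep '[{"tx":-0.0002, "ty":0.003, "tz":0.0032, "finger_gap":0}, {"tx":-0.0002, "ty":0.003, "tz":0.0032, "finger_gap":0}]' | f
python3 -m creep '[{"tx":-0.0003, "ty":0.0035, "tz":0.0026, "finger_gap":0}, {"tx":-0.0003, "ty":0.0035, "tz":0.0026, "finger_gap":0}]' | f
python3 -m creep '[{"tx":-0.0003, "ty":0.0039, "tz":0.002, "finger_gap":0}, {"tx":-0.0003, "ty":0.0039, "tz":0.002, "finger_gap":0}]' | f
python3 -c "
from h import *
s=readout.observe();print(s['joints'].round(3),s['force'],s['ft_torque'])"
```

```text
clock: 8.15 position: [0.6181, -0.0585, 0.1899] force: [-1.3, 1.8, 14.3] gripper_force: 49.3 
clock: 8.35 position: [0.6179, -0.0585, 0.1812] force: [-2.2, 1.8, 15.4] gripper_force: 49.4 
clock: 8.55 position: [0.6163, -0.0589, 0.173] force: [-0.9, 1.6, 14.7] gripper_force: 49.4 
clock: 8.75 position: [0.6132, -0.0597, 0.1651] force: [-0.7, 2.7, 16.8] gripper_force: 49.4 
clock: 8.95 position: [0.6091, -0.0607, 0.1579] force: [1.3, 3.4, 16.1] gripper_force: 49.4 
clock: 9.15 position: [0.6038, -0.0619, 0.1516] force: [4.1, 3.0, 15.6] gripper_force: 49.4 
clock: 9.35 position: [0.5978, -0.0634, 0.1465] force: [6.5, 2.3, 12.0] gripper_force: 49.5 
clock: 9.55 position: [0.5907, -0.0651, 0.1424] force: [9.2, 2.6, 8.0] gripper_force: 49.5 
[-0.125  0.545  0.207  1.829 -0.154  0.774 -2.673] [9.20557651 2.60229337 7.9804261 ] [ 0.84103096 -2.03872457 -0.35532515]
```

```bash
f(){ grep -E 'clock|position|^force|gripper' | tr '\n' ' ' | tee -a log; echo | tee -a log; }
python3 -m creep '[{"tx":-0.0003, "ty":0.0042, "tz":0.0013, "finger_gap":0}, {"tx":-0.0003, "ty":0.0042, "tz":0.0013, "finger_gap":0}]' | f
python3 -m creep '[{"tx":-0.0003, "ty":0.0043, "tz":0.0005, "finger_gap":0}, {"tx":-0.0003, "ty":0.0043, "tz":0.0005, "finger_gap":0}]' | f
python3 -m creep '[{"tx":-0.0003, "ty":0.0043, "tz":-0.0002, "finger_gap":0}, {"tx":-0.0003, "ty":0.0043, "tz":-0.0002, "finger_gap":0}]' | f
python3 -m creep '[{"tx":-0.0003, "ty":0.0042, "tz":-0.001, "finger_gap":0}, {"tx":-0.0003, "ty":0.0042, "tz":-0.001, "finger_gap":0}]' | f
python3 -m creep '[{"tx":-0.0003, "ty":0.004, "tz":-0.0017, "finger_gap":0}, {"tx":-0.0003, "ty":0.004, "tz":-0.0017, "finger_gap":0}]' | f
python3 -m creep '[{"tx":-0.0003, "ty":0.0036, "tz":-0.0024, "finger_gap":0}, {"tx":-0.0003, "ty":0.0036, "tz":-0.0024, "finger_gap":0}]' | f
python3 -m creep '[{"tx":-0.0002, "ty":0.0032, "tz":-0.003, "finger_gap":0}, {"tx":-0.0002, "ty":0.0032, "tz":-0.003, "finger_gap":0}]' | f
python3 -m creep '[{"tx":-0.0002, "ty":0.0026, "tz":-0.0035, "finger_gap":0}, {"tx":-0.0002, "ty":0.0026, "tz":-0.0035, "finger_gap":0}]' | f
python3 -m creep '[{"tx":-0.0001, "ty":0.002, "tz":-0.0039, "finger_gap":0}, {"tx":-0.0001, "ty":0.002, "tz":-0.0039, "finger_gap":0}]' | f
python3 -c "
from h import *
s=readout.observe();print(s['joints'].round(3),s['force'],s['ft_torque'])"
```

```text
clock: 9.75 position: [0.5824, -0.0671, 0.1392] force: [10.0, 2.3, 1.6] gripper_force: 49.5 
clock: 9.95 position: [0.5732, -0.0693, 0.1375] force: [9.2, 0.9, -2.4] gripper_force: 49.5 
clock: 10.15 position: [0.5642, -0.0716, 0.1377] force: [9.5, 1.9, -1.8] gripper_force: 49.5 
clock: 10.35 position: [0.5554, -0.0737, 0.1395] force: [7.5, 0.7, -1.8] gripper_force: 49.5 
clock: 10.55 position: [0.5473, -0.0757, 0.1428] force: [7.2, 0.6, -2.4] gripper_force: 49.5 
clock: 10.75 position: [0.54, -0.0774, 0.1476] force: [5.9, -0.8, -2.1] gripper_force: 49.5 
clock: 10.95 position: [0.5336, -0.079, 0.1536] force: [5.7, -0.2, -1.7] gripper_force: 49.4 
clock: 11.15 position: [0.5284, -0.0802, 0.1606] force: [5.6, 0.9, -1.7] gripper_force: 49.4 
clock: 11.35 position: [0.5246, -0.0812, 0.1684] force: [5.3, -0.8, -1.7] gripper_force: 49.4 
[-0.112  0.427  0.22   1.961 -0.13   0.766 -2.654] [ 5.26373241 -0.82313065 -1.66437977] [ 0.13131092 -1.29472935 -0.26581131]
```

```bash
f(){ grep -E 'clock|position|^force|gripper' | tr '\n' ' ' | tee -a log; echo | tee -a log; }
python3 -m creep '[{"tx":-0.0001, "ty":0.0013, "tz":-0.0042, "finger_gap":0}, {"tx":-0.0001, "ty":0.0013, "tz":-0.0042, "finger_gap":0}]' | f
python3 -m creep '[{"ty":0.0005, "tz":-0.0043, "finger_gap":0}, {"ty":0.0005, "tz":-0.0043, "finger_gap":0}]' | f
python3 -m creep '[{"ty":-0.0002, "tz":-0.0044, "finger_gap":0}, {"ty":-0.0002, "tz":-0.0044, "finger_gap":0}]' | f
python3 -m creep '[{"tx":0.0001, "ty":-0.001, "tz":-0.0042, "finger_gap":0}, {"tx":0.0001, "ty":-0.001, "tz":-0.0042, "finger_gap":0}]' | f
python3 -m creep '[{"tx":0.0001, "ty":-0.0017, "tz":-0.004, "finger_gap":0}, {"tx":0.0001, "ty":-0.0017, "tz":-0.004, "finger_gap":0}]' | f
python3 -m creep '[{"tx":0.0002, "ty":-0.0024, "tz":-0.0037, "finger_gap":0}, {"tx":0.0002, "ty":-0.0024, "tz":-0.0037, "finger_gap":0}]' | f
python3 -m creep '[{"tx":0.0002, "ty":-0.003, "tz":-0.0032, "finger_gap":0}, {"tx":0.0002, "ty":-0.003, "tz":-0.0032, "finger_gap":0}]' | f
python3 -m creep '[{"tx":0.0003, "ty":-0.0035, "tz":-0.0026, "finger_gap":0}, {"tx":0.0003, "ty":-0.0035, "tz":-0.0026, "finger_gap":0}]' | f
python3 -m creep '[{"tx":0.0003, "ty":-0.0039, "tz":-0.002, "finger_gap":0}, {"tx":0.0003, "ty":-0.0039, "tz":-0.002, "finger_gap":0}]' | f
python3 -c "
from h import *
s=readout.observe();print(s['joints'].round(3),s['force'],s['ft_torque'])"
```

```text
clock: 11.55 position: [0.522, -0.0818, 0.1768] force: [6.2, -0.7, -2.6] gripper_force: 49.4 
clock: 11.75 position: [0.521, -0.082, 0.1854] force: [6.2, -0.0, -2.2] gripper_force: 49.4 
clock: 11.95 position: [0.5214, -0.0819, 0.1941] force: [6.9, -0.6, -4.2] gripper_force: 49.4 
clock: 12.15 position: [0.5232, -0.0815, 0.2024] force: [5.5, -0.1, -4.6] gripper_force: 49.4 
clock: 12.35 position: [0.5263, -0.0808, 0.2102] force: [6.2, -0.9, -7.5] gripper_force: 49.4 
clock: 12.55 position: [0.5307, -0.0797, 0.2174] force: [5.8, -2.1, -8.3] gripper_force: 49.4 
clock: 12.75 position: [0.5361, -0.0784, 0.2237] force: [3.9, -2.6, -9.3] gripper_force: 49.4 
clock: 12.95 position: [0.5426, -0.0768, 0.2289] force: [0.5, -3.3, -7.7] gripper_force: 49.4 
clock: 13.15 position: [0.5501, -0.0749, 0.2331] force: [-2.8, -4.0, -5.8] gripper_force: 49.3 
[-0.153  0.383  0.258  1.835 -0.118  0.941 -2.68 ] [-2.80695074 -4.046121   -5.83114542] [-0.75354747  0.55055625 -0.1733819 ]
```

```bash
f(){ grep -E 'clock|position|^force|gripper' | tr '\n' ' ' | tee -a log; echo | tee -a log; }
python3 -m creep '[{"tx":0.0003, "ty":-0.0042, "tz":-0.0013, "finger_gap":0}, {"tx":0.0003, "ty":-0.0042, "tz":-0.0013, "finger_gap":0}]' | f
python3 -m creep '[{"tx":0.0003, "ty":-0.0043, "tz":-0.0005, "finger_gap":0}, {"tx":0.0003, "ty":-0.0043, "tz":-0.0005, "finger_gap":0}]' | f
python3 -m creep '[{"tx":0.0003, "ty":-0.0043, "tz":0.0002, "finger_gap":0}, {"tx":0.0003, "ty":-0.0043, "tz":0.0002, "finger_gap":0}]' | f
python3 -m creep '[{"tx":0.0003, "ty":-0.0042, "tz":0.001, "finger_gap":0}, {"tx":0.0003, "ty":-0.0042, "tz":0.001, "finger_gap":0}]' | f
python3 -m creep '[{"tx":0.0003, "ty":-0.004, "tz":0.0017, "finger_gap":0}, {"tx":0.0003, "ty":-0.004, "tz":0.0017, "finger_gap":0}]' | f
python3 -m creep '[{"tx":0.0003, "ty":-0.0036, "tz":0.0024, "finger_gap":0}, {"tx":0.0003, "ty":-0.0036, "tz":0.0024, "finger_gap":0}]' | f
python3 -m creep '[{"tx":0.0002, "ty":-0.0032, "tz":0.003, "finger_gap":0}, {"tx":0.0002, "ty":-0.0032, "tz":0.003, "finger_gap":0}]' | f
python3 -m creep '[{"tx":0.0002, "ty":-0.0026, "tz":0.0035, "finger_gap":0}, {"tx":0.0002, "ty":-0.0026, "tz":0.0035, "finger_gap":0}]' | f
python3 -m creep '[{"tx":0.0001, "ty":-0.002, "tz":0.0039, "finger_gap":0}, {"tx":0.0001, "ty":-0.002, "tz":0.0039, "finger_gap":0}]' | f
python3 -m creep '[{"tx":0.0001, "ty":-0.0013, "tz":0.0042, "finger_gap":0}, {"tx":0.0001, "ty":-0.0013, "tz":0.0042, "finger_gap":0}]' | f
cat > an.py <<'E'
import re,numpy as np
from scipy.optimize import least_squares
D=np.array([[float(x) for x in re.findall(r'-?\d+\.?\d*',l)] for l in open('log') if l.strip()])
P,F=D[:,1:4],D[:,4:7]
w=.232; mx=np.array([np.cos(w),np.sin(w),0])
X,Z=P@mx,P[:,2]; FX,FZ=F@mx,F[:,2]
c=least_squares(lambda v:np.hypot(X-v[0],Z-v[1])-v[2],[X.mean(),Z.mean(),.05]); print('circle',c.x.round(4),'rms',c.fun.std().round(5))
th=np.unwrap(np.arctan2(X-c.x[0],Z-c.x[1]))
Ft=-(FX*np.cos(th)-FZ*np.sin(th)); Fr=FX*np.sin(th)+FZ*np.cos(th)
t=slice(1,None)
A=np.c_[np.ones_like(th),np.cos(th),np.sin(th)][t]; k=np.linalg.lstsq(A,Ft[t],rcond=None)[0]
print('turn',np.degrees(th[-1]-th[0]),'k',k.round(2),'resid',(Ft[t]-A@k).std().round(2))
# heavy angle b=th+phi; resisting = f - W sin(b) -> least when heavy passes +x level going down
phi=np.arctan2(-k[1],-k[2]); print('W',np.hypot(k[1],k[2]).round(2),'phi deg',np.degrees(phi),'target theta deg',np.degrees(np.pi-phi)%360)
for a,b,r in zip(np.degrees(th),Ft,Fr): print(round(a),round(b,1),round(r,1),end=' | ')
E
python3 an.py
```

```text
clock: 13.35 position: [0.558, -0.073, 0.2358] force: [-4.8, -4.2, -1.4] gripper_force: 49.3 
clock: 13.55 position: [0.5664, -0.0711, 0.2371] force: [-6.6, -4.4, 1.8] gripper_force: 49.3 
clock: 13.75 position: [0.5749, -0.069, 0.237] force: [-7.2, -3.5, 3.4] gripper_force: 49.3 
clock: 13.95 position: [0.5833, -0.0669, 0.2352] force: [-7.4, -3.0, 5.7] gripper_force: 49.3 
clock: 14.15 position: [0.5913, -0.065, 0.2321] force: [-8.3, -3.5, 7.7] gripper_force: 49.3 
clock: 14.35 position: [0.5986, -0.0633, 0.2275] force: [-7.0, -2.0, 8.1] gripper_force: 49.3 
clock: 14.55 position: [0.605, -0.0617, 0.2216] force: [-6.6, -1.9, 9.5] gripper_force: 49.3 
clock: 14.75 position: [0.6103, -0.0604, 0.2148] force: [-7.0, -2.3, 10.2] gripper_force: 49.3 
clock: 14.95 position: [0.6143, -0.0594, 0.2071] force: [-6.5, -2.3, 11.9] gripper_force: 49.3 
clock: 15.15 position: [0.617, -0.0587, 0.1989] force: [-6.3, -2.1, 13.1] gripper_force: 49.3 
circle [0.5382 0.1873 0.05  ] rms 8e-05
turn 389.7385665053187 k [ 8.69 -1.    5.74] resid 0.5
W 5.83 phi deg 170.09412586148247 target theta deg 9.905874138517524
47 12.0 5.3 | 57 12.7 5.4 | 67 13.3 3.0 | 77 14.5 0.7 | 87 14.3 -0.1 | 97 15.1 -3.6 | 107 13.9 -4.7 | 116 15.0 -7.5 | 126 14.2 -7.8 | 135 14.3 -7.8 | 145 12.5 -5.8 | 154 12.1 -3.0 | 165 10.3 1.2 | 176 9.0 3.1 | 186 9.8 0.7 | 197 7.7 -0.5 | 207 7.5 -1.1 | 217 5.7 -1.7 | 228 5.0 -2.9 | 238 4.5 -3.9 | 248 3.5 -4.0 | 258 3.8 -5.2 | 268 2.4 -5.9 | 278 3.3 -7.1 | 288 2.8 -6.5 | 297 4.0 -8.6 | 307 3.5 -9.1 | 317 4.1 -9.0 | 326 4.5 -6.3 | 336 5.7 -3.9 | 346 5.8 -0.0 | 356 7.3 2.3 | 366 8.1 2.5 | 376 9.2 3.2 | 386 11.4 2.9 | 397 10.7 2.2 | 407 11.6 1.5 | 417 12.6 -0.5 | 427 13.6 -1.6 | 437 14.3 -3.4 |
```

One full turn done (390°), with a clean fit: friction 8.7 N, weight term 5.8 N, and heavy side down at θ≈10°. I'll go back towards it while logging, which checks for lag or bias in the forces.

```bash
f(){ grep -E 'clock|position|^force|gripper' | tr '\n' ' ' >> log2; echo >> log2; }
python3 -m creep '[{"tx":-0.0001, "ty":0.0013, "tz":-0.0042, "finger_gap":0}, {"tx":-0.0001, "ty":0.0013, "tz":-0.0042, "finger_gap":0}]' | f
python3 -m creep '[{"tx":-0.0001, "ty":0.002, "tz":-0.0039, "finger_gap":0}, {"tx":-0.0001, "ty":0.002, "tz":-0.0039, "finger_gap":0}]' | f
python3 -m creep '[{"tx":-0.0002, "ty":0.0026, "tz":-0.0035, "finger_gap":0}, {"tx":-0.0002, "ty":0.0026, "tz":-0.0035, "finger_gap":0}]' | f
python3 -m creep '[{"tx":-0.0002, "ty":0.0032, "tz":-0.003, "finger_gap":0}, {"tx":-0.0002, "ty":0.0032, "tz":-0.003, "finger_gap":0}]' | f
python3 -m creep '[{"tx":-0.0003, "ty":0.0036, "tz":-0.0024, "finger_gap":0}, {"tx":-0.0003, "ty":0.0036, "tz":-0.0024, "finger_gap":0}]' | f
python3 -m creep '[{"tx":-0.0003, "ty":0.004, "tz":-0.0017, "finger_gap":0}, {"tx":-0.0003, "ty":0.004, "tz":-0.0017, "finger_gap":0}]' | f
python3 -m creep '[{"tx":-0.0003, "ty":0.0042, "tz":-0.001, "finger_gap":0}, {"tx":-0.0003, "ty":0.0042, "tz":-0.001, "finger_gap":0}]' | f
python3 -m creep '[{"tx":-0.0003, "ty":0.0043, "tz":-0.0002, "finger_gap":0}, {"tx":-0.0003, "ty":0.0043, "tz":-0.0002, "finger_gap":0}]' | f
python3 -m creep '[{"tx":-0.0003, "ty":0.0043, "tz":0.0005, "finger_gap":0}, {"tx":-0.0003, "ty":0.0043, "tz":0.0005, "finger_gap":0}]' | f
python3 -m creep '[{"tx":-0.0003, "ty":0.0042, "tz":0.0013, "finger_gap":0}, {"tx":-0.0003, "ty":0.0042, "tz":0.0013, "finger_gap":0}]' | f
python3 -m creep '[{"tx":-0.0003, "ty":0.0039, "tz":0.002, "finger_gap":0}, {"tx":-0.0003, "ty":0.0039, "tz":0.002, "finger_gap":0}]' | f
python3 -m creep '[{"tx":-0.0003, "ty":0.0035, "tz":0.0026, "finger_gap":0}, {"tx":-0.0003, "ty":0.0035, "tz":0.0026, "finger_gap":0}]' | f
cat > an2.py <<'E'
import re,numpy as np
from an import c,mx,k
D=np.array([[float(x) for x in re.findall(r'-?\d+\.?\d*',l)] for l in open('log2') if l.strip()])
X,Z=D[:,1:4]@mx,D[:,3]; FX,FZ=D[:,4:7]@mx,D[:,6]
t=np.arctan2(X-c.x[0],Z-c.x[1]); Ft=FX*np.cos(t)-FZ*np.sin(t)
print('\nrev: deg, resist, predicted (friction - gravity)')
for a,b in zip(t,Ft): print(round(np.degrees(a),1),round(b,1),round(k[0]-k[1]*np.cos(a)-k[2]*np.sin(a),1))
E
python3 an2.py | sed -n '/rev/,$p'
```

```text
rev: deg, resist, predicted (friction - gravity)
68.0 3.0 3.7
57.8 4.6 4.4
47.8 5.2 5.1
37.8 6.6 6.0
27.9 7.2 6.9
18.1 7.5 7.9
8.5 9.0 8.8
-0.8 8.8 9.8
-9.9 11.2 10.7
-18.8 11.8 11.5
-28.0 12.1 12.3
-37.7 12.8 13.0
```

The reverse forces match the forward fit, so there's no lag. Going forward to θ≈10°.

```bash

python3 -m creep '[{"tx":0.0003, "ty":-0.0035, "tz":-0.0026, "finger_gap":0}, {"tx":0.0003, "ty":-0.0035, "tz":-0.0026, "finger_gap":0}, {"tx":0.0003, "ty":-0.0039, "tz":-0.002, "finger_gap":0}, {"tx":0.0003, "ty":-0.0039, "tz":-0.002, "finger_gap":0}, {"tx":0.0003, "ty":-0.0042, "tz":-0.0013, "finger_gap":0}, {"tx":0.0003, "ty":-0.0042, "tz":-0.0013, "finger_gap":0}, {"tx":0.0003, "ty":-0.0043, "tz":-0.0005, "finger_gap":0}, {"tx":0.0003, "ty":-0.0043, "tz":-0.0005, "finger_gap":0}]' 
python3 -m creep '[{"tx":0.0003, "ty":-0.0043, "tz":0.0002, "finger_gap":0}, {"tx":0.0003, "ty":-0.0043, "tz":0.0002, "finger_gap":0}, {"finger_gap":0}, {"finger_gap":0}, {"finger_gap":0}]' >/dev/null
cat > now.py <<'E'
from h import *
from an import c,mx
s=readout.observe(); X,Z=np.dot(s['position'],mx),s['position'][2]
print('\nNOW deg',np.degrees(np.arctan2(X-c.x[0],Z-c.x[1])),'r',np.hypot(X-c.x[0],Z-c.x[1]),s['force'],s['gripper_force'],s['clock'],abs(np.array(s['dq'])).max())
E
python3 now.py | sed -n '/NOW/,$p'
```

```text
clock: 18.35
position: [0.566, -0.0712, 0.237]
ee_rot: [2.531, -1.857, -0.005]
force: [-6.3, -4.5, 4.3]
width: 0.249
gripper_force: 49.3
NOW deg 6.675093637199689 r 0.049941383212689844 [-4.90524773 -2.54732375  4.95579882] 49.28773283958435 18.85 0.0025372539531634134
```

```bash

python3 -m creep '[{"tx":0.0001, "ty":-0.0017, "tz":0.0002, "finger_gap":0}, {"tx":0.0001, "ty":-0.0017, "tz":0.0003, "finger_gap":0}, {"finger_gap":0}, {"finger_gap":0}, {"finger_gap":0}, {"finger_gap":0}]' >/dev/null
python3 now.py | sed -n '/NOW/,$p'
python3 - <<'E'
from h import *
p,T=look('side'); q,Tw=look('wrist')
cv2.imwrite('pics/end.png',np.hstack([cv2.resize(p['image'],(400,300)),cv2.resize(q['image'],(400,300))]))
E
```

```text
NOW deg 10.359751070193948 r 0.049963386459272466 [-4.01016517 -3.38889314  4.56212934] 49.26694214344025 19.45 0.00134027909583919
```

View pics/end.png

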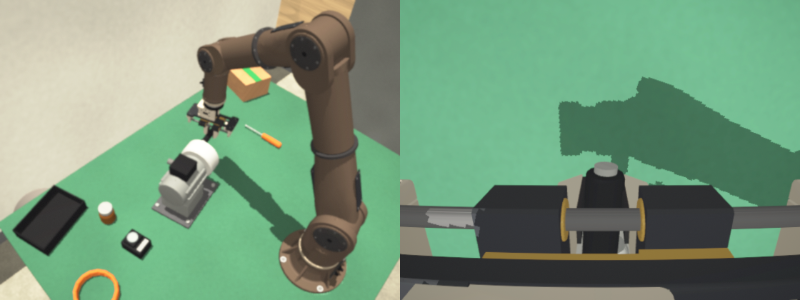

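The pictures show the handle held between the pads near the top of its circle, with the arm still and the jar, meter and driver where they were. Handing in.

```bash
python3 -c "
from cell import workorder; print(workorder.sign_off())"
```

```text
the job is handed in; nothing more can be done
None
```

I wound the drum 390° in one direction and felt the heavy side reach the bottom with the handle at about 10°. I handed the job in at 10.4°, with the handle still gripped and the arm at rest; sign-off gave no verdict.

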